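Tuck the foam offcut under the spring lid of the offcut keeper

ROBOT

A 6-joint arm with a two-finger parallel gripper is mounted at the origin on a cart in front of the work surface, level with it; the furniture and walls round the work are solid. World frame = base frame: x ahead of the robot, y to its left, z up, the work surface at z = 0. Lengths are in mm, angles in rad, forces in N, time in s.
With the tool pointing down it reaches from about 250 to 800 mm from the base axis. Payload 8.5 kg.
Tool frame: the origin (TCP) lies midway between the tips of the shut fingers; the grasp point (between the pads) lies 19 mm behind it; z points along the fingers, y is the line along which they close (so a half turn about z gives the same grasp; the last joint's range is limited). The gripper opens to 85 mm and grips with 20 to 120 N. Pads are 22 mm wide; open, the fingers measure 114 mm over their backs; the gripper's body (76 mm by 85 mm) begins 54 mm behind the grasp point. The pads swing forward as they close: fully open they stand 13 mm farther back than shut.
Start: joints at [-1.23, 0.238, -0.013, 1.319, 0, 1.571], TCP at [175.46, -494.765, 231.276] pointing down, gripper open.
Joint ranges: [-2.66, 2.66], [-1.03, 1.9], [-1.14, 1.46], [-1.82, 2.27], [-1.45, 1.34], [-3.14, 3.14]. Speed limits (rad/s): [2.22, 2.22, 2.79, 3.14, 3.14, 3.14].

INTERFACE

Orientations are given as a rotation vector (axis times angle).
In Python, from workcell import status, capture, order gives the robot as it stands. The module is installed in compiled form; this text tells all that it offers.
- The arm moves only by the tool drive_tool, never from a script. Its argument "commands" is one flat list of numbers, 7 for each row, row after row: the turn, a rotation vector about the tool's x, y, z in units of 5 degrees (1.0 is 5 degrees), then the shift along the tool's x, y, z in units of 50 mm (1.0 is 50 mm), then the closure, from 0 (fully open) to 1 (shut). In form: [rx, ry, rz, x, y, z, hand, rx, ry, rz, x, y, z, hand, ...]. A call has 1 to 20 rows; each row is the pose to reach, as a shift and turn from the pose commanded when the call began, along the tool's axes at that moment; what a row does not reach only later rows make up. A row lasts 1/10 s, in which the tool goes at most 50 mm and 8.59 degrees, less where a joint would pass 70% of its speed; a pose out of reach is approached as far as the arm can. A call with a gripper value outside its range is refused whole. The fingers move at their own pace and stop on an object; "force" is the grip in N (left out, the last holds). Time passes only in rows, so rows that repeat a pose let the fingers close. It gives the time, the measured TCP pose, the force, the opening and the grip force at its end, in the units of the state.
- status.sense(): the state, without advancing time (a new reading comes with each control period).
- capture(name): name is "side" or "top"; returns a dict with "color" (400x640x3 uint8, red, green, blue), "vfov" (degrees; the focal length in pixels is half the picture's height over the tangent of half this angle, whatever the lens; pixels are square), "cx", "cy" (the principal point, pixels), "R" (3x3) and "t" (3): a world point X has camera coordinates R X + t. Camera axes: x right, y down, z forward; pixel columns grow to the right and rows downward; lengths in mm; the calibration is good to about 2 mm. A picture is of the moment at which its call begins. There is no depth.
- order.hand_in(): hands the job in; it is judged then, once.
The state is a dict: "time_s": time; "qpos": joint angles; "joint_velocities": joint speeds; "tau": joint torques, N m; "tcp_pos": TCP position; "orientation": TCP orientation; "ft_force": force on the tool from outside, world axes, zero at the start; "wrist_torque": the same for the moment, N m; "gripper_width": finger opening in mm; "finger_force": force on a finger pad.
Only numpy, scipy, OpenCV 4.12 (cv2) and the standard library are available. Lean on these libraries where they do the work, as an engineer would, in place of code of your own. Each camera call takes 0.05 s, during which the arm holds its last target. There are 200 camera calls.

TASK

Push the small square foam offcut that lies on the offcut keeper's board right in under the keeper's spring lid: hold the lid open by pressing its bar down with one fingertip while the other fingertip pushes the offcut in, then come away so that the lid springs shut with its lip behind the offcut. Only push the offcut, never lift, tip or carry it, and leave the two other offcuts and the tape measure where they are.

Things in the scene. Friction and masses are not known exactly. Their poses are not given: they have to be found in the camera images.
- keeper: Offcut keeper, fixed: plywood board 236x159, 12 mm thick, with fence, covered pocket, spring lid. Origin on the table under the corner of pocket mouth and fence face. x runs along the fence INTO the pocket (away from the robot, within 0.3 rad), y left towards the press bar, z up. All 'keeper' mm below are in this frame. Board x -160..76, y -135..24. Hinge brackets y 4..20, x -155 and 68, top z 47.
- fence (a point): Point on the face of the wooden fence that guides the offcut, at keeper (-80, 0, 12), on the board's top. Fence: keeper x -150..64, y 0..12, top z 34; the offcut slides along its face y = 0. Axes as the keeper's.
- pocket (a point): Where the centre of the offcut's underside lies when fully home: keeper (37, -21, 12), on the board, under the lid. Back wall face at keeper x 58; right wall y -46..-52 begins only at x 24; walls 37 high. A fixed cover strip lies on the right wall: x from 26, y -36..-52, z 37..39. Axes as the keeper's.
- lid (a joint): Angle of the aluminium lid about its hinge line, which runs along x at keeper y 12, z 40: 0 shut, 0.95 stop, growing as the bar goes down and the lid (right of the hinge) swings up. A spring shuts it: 0.05 N m shut, 0.1 at 0.8 rad, or 2 to 4 N on the bar. Shut it is level at z 40: plate x 22..64, y 9..-34. At 0.8 rad its edge stands at z 73, y -20.
- lip (a point): Lower right corner of the 3 mm thick lip, moves with the lid; shut at keeper (0, -13, 26). The lip hangs at x -1..2, y 0..-13 from a tongue (x -1..22, y 9..-13) in front of the lid and bars the offcut, whose top is at z 34. From 0.55 rad it clears the offcut. At 0.8 rad lip and tongue stay left of y -18: a fingertip pushing the offcut's outer half (y -24..-40) passes beside them.
- bar_mid (a point): Middle of the upper face of the dark steel press bar, rigid with the lid, left of the hinge; shut at keeper (-60, 44, 46). Bar: smooth strip 180x30x3 mm, keeper x -150..30, 18 to 48 mm left of the hinge line, table below; shut, it rises 0.15 rad to the left. A fingertip with its inner edge 28 mm left of the hinge line goes down to z about 20 to hold 0.8 rad, 25 for 0.7; it may slide along the bar.
- square_offcut: The part to push in: the square, flat white foam offcut, 40 x 40 x 22 mm high, about 25 g, lying on the board in front of the pocket, right of the fence, at any small angle. Origin: centre of its underside; z up.
- brick_offcut: Bystander: foam offcut 30 x 50 x 28 mm, standing on the board outside the pocket's right wall. Origin: centre of its underside.
- long_offcut: Bystander: foam offcut 30 x 70 x 30 mm on the table left of the press bar. Origin: centre of its underside.
- tape_rule: Bystander: yellow tape measure 68 x 85 x 34 mm on the table right of the board. Origin: centre of its underside.

How it is judged (in metres and radians):
On the way, in this order (a step that is already met when the one before it is completed fails the run):
1. the lid is held open by a finger on the press bar, the offcut still outside (value of joint lid above 0.45 rad and contact force between the fingers and press_bar above 0.3 N and x of square_offcut in the frame of keeper below -0.012 m), for 0.1 s.
2. the offcut is under the lid while a finger still holds the bar down (value of joint lid above 0.4 rad and contact force between the fingers and press_bar above 0.3 N and x of square_offcut in the frame of keeper above 0.024 m), for 0.1 s.
At the end, for the whole second after the job is handed in: The square offcut lies flat and at rest on the board in the pocket (its centre 23 to 45 mm in from the mouth), and the lid is shut (within 0.08 rad) with its lip behind the offcut (x of square_offcut in the frame of keeper between 0.023 and 0.045 m and y of square_offcut in the frame of keeper between -0.032 and -0.014 m and height (world z) of square_offcut below 0.016 m and angle between square_offcut's own z axis and vertical below 0.1 rad and linear speed of square_offcut below 0.02 m/s and value of joint lid below 0.08 rad); the robot touches nothing.
It fails at once if the square offcut is lifted (more than 10 mm) off the board (height (world z) of square_offcut above 0.022 m).
It fails at once if the square offcut is tipped (more than 0.4 rad) (angle between square_offcut's own z axis and vertical above 0.4 rad).
It fails at once if another offcut or the tape measure is shifted more than 20 mm (distance of any of brick_offcut, long_offcut, tape_rule from where it was at the start of the episode above 0.02 m).
It also fails if it takes over 53 s, if anything falls off the work surface, if the arm or the gripper's body presses on something with over 40 N, if the wrist force passes 120 N, or if a joint passes its speed limit or range.

## Working session

There is one attempt and no reset: what is moved stays moved. The work goes in short steps, Python scripts to look and compute and a tool call to move; the robot and the scene stay as the last step left them, time stands still between calls to the robot, and variables do not carry over. Pictures are saved under pics/ and viewed, at most 10 in all, crops included, and the job is handed in when it is done.

Besides the shell and the picture viewer there is one more tool, called after "Request:" as name(argument=value, ...) on one line, values as JSON. drive_tool: Moves the arm, as the interface text tells. Its arguments: {"type":"object","properties":{"commands":{"type":"array","items":{"type":"number"}},"force":{"type":"number"}},"required":["commands"]}

```bash
mkdir -p pics; python3 - <<'E'
from workcell import status,capture
import cv2,pickle
s=status.sense();print({k:s[k] for k in('time_s','tcp_pos','orientation','gripper_width','ft_force')})
for n in('top','side'):
    c=capture(n);cv2.imwrite(f'pics/{n}0.png',c['color'][:,:,::-1]);pickle.dump(c,open(f'{n}.pkl','wb'))
    print(n,c['vfov'],c['cx'],c['cy'],c['R'],c['t'])
E
```

```text
{'time_s': 0.0, 'tcp_pos': array([ 175.34010096, -494.43020748,  230.69881558]), 'orientation': array([-3.09474364e+00, -5.32505587e-01,  3.87464638e-04]), 'gripper_width': 85.56182230667997, 'ft_force': array([ 0.49564556, -0.50402801,  0.14830533])}
top 42.853398976924346 314.88521646508343 208.70273685854895 [[ 0.02007572 -0.99965436  0.01697446]
 [-0.99415086 -0.02176147 -0.10578516]
 [ 0.10611799 -0.01475146 -0.99424412]] [ 62.50230941 623.35778261 969.01645021]
side 53.850531325809015 320.4781465997659 204.85815679138486 [[-0.93819446 -0.34580661 -0.01445467]
 [-0.15488627  0.45683115 -0.87596549]
 [ 0.309518   -0.81958714 -0.48215715]] [621.0917174  116.3618556  836.68729173]
```

View pics/top0.png

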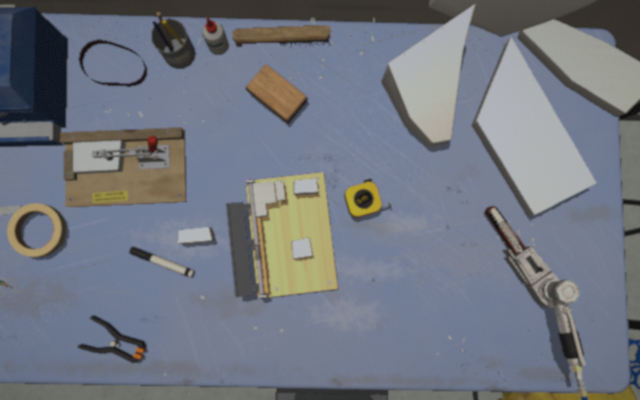

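View pics/side0.png

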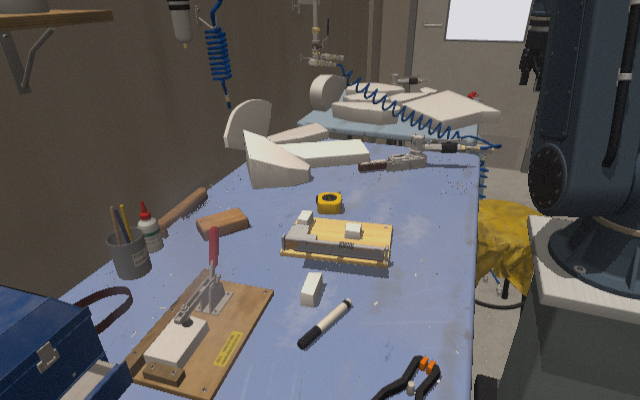

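The top view shows the keeper at about (248..338, 172..298), with the square offcut at (302,248), brick (306,187), tape (364,199), long offcut (195,236). I'll enlarge it.

```bash
python3 - <<'E'
import cv2
a=cv2.imread('pics/top0.png')[160:310,215:350];cv2.imwrite('pics/topc.png',cv2.resize(a,None,fx=4,fy=4,interpolation=cv2.INTER_CUBIC)[:600])
a=cv2.imread('pics/side0.png')[190:280,270:405];cv2.imwrite('pics/sidec.png',cv2.resize(a,None,fx=5.5,fy=5.5,interpolation=cv2.INTER_CUBIC))
E
```

```text
(no output)
```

View pics/topc.png

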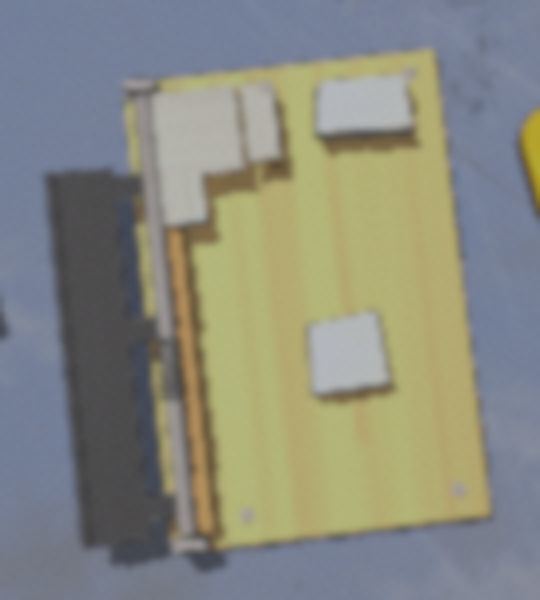

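View pics/sidec.png

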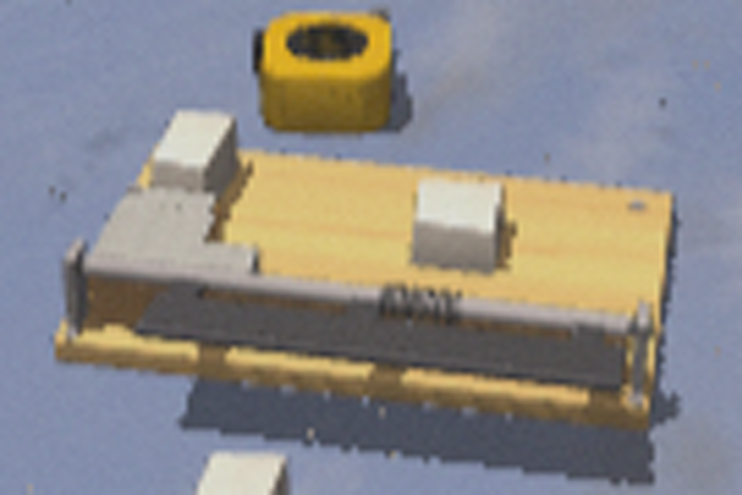

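```bash
cat > h.py <<'E'
import numpy as np,pickle
from scipy.optimize import least_squares
C={n:pickle.load(open(f'{n}.pkl','rb')) for n in('top','side')}
def proj(n,X):
    c=C[n];f=200/np.tan(np.radians(c['vfov'])/2);p=np.atleast_2d(X)@np.array(c['R']).T+np.array(c['t'])
    return np.c_[c['cx']+f*p[:,0]/p[:,2],c['cy']+f*p[:,1]/p[:,2]]
def unproj(n,uv,z):
    c=C[n];f=200/np.tan(np.radians(c['vfov'])/2);R=np.array(c['R']);o=-R.T@np.array(c['t'])
    d=R.T@np.array([(uv[0]-c['cx'])/f,(uv[1]-c['cy'])/f,1]);return o+d*(z-o[2])/d[2]
tc=lambda p:(np.array(p)+.5)/4-.5+[215,160]
sc=lambda p:(np.array(p)+.5)/5.5-.5+[270,190]
def kw(k,P):
    P=np.atleast_2d(P).astype(float);c,s=np.cos(k[2]),np.sin(k[2])
    return np.c_[k[0]+c*P[:,0]-s*P[:,1],k[1]+s*P[:,0]+c*P[:,1],P[:,2]]
def wk(k,P):
    P=np.atleast_2d(P)[:,:2]-k[:2];c,s=np.cos(k[2]),np.sin(k[2]);return np.c_[c*P[:,0]+s*P[:,1],-s*P[:,0]+c*P[:,1]]
E
python3 - <<'E'
from h import *
T=[((76,-135,12),(433,48)),((-160,-135,12),(493,515)),((30,59,48),(45,174)),((-150,59,48),(83,548)),((-1,-13,40),(210,222)),((64,-34,40),(240,88)),((26,-52,39),(285,158))]
S=[((-160,-135,12),(672,192)),((-160,24,12),(648,412)),((76,24,12),(57,345)),((-1,-13,40),(257,250)),((22,-34,40),(208,245))]
PT=np.array([a for a,_ in T]);UT=tc([b for _,b in T]);PS=np.array([a for a,_ in S]);US=sc([b for _,b in S])
f=lambda k:np.r_[(proj('top',kw(k,PT))-UT).ravel(),(proj('side',kw(k,PS))-US).ravel()]
r=least_squares(f,[450,0,0.0],loss='soft_l1',x_scale=[10,10,.1]);k=r.x
print(k);print(f(k).reshape(-1,2).round(1));np.save('k.npy',k)
q=np.array([unproj('top',tc(p),34) for p in[(308,322),(378,311),(390,383),(313,396)]]);print('sq top',wk(k,q).round(1),wk(k,q).mean(0))
qs=np.array([unproj('side',sc(p),34) for p in[(424,180),(500,184),(500,240),(414,236)]]);print('sq side',wk(k,qs).round(1),wk(k,qs).mean(0))
b=np.array([unproj('top',tc(p),40) for p in[(320,78),(412,78),(412,132),(316,132)]]);print('brick',wk(k,b).round(1))
for nm,uv,z in(('tape',(364,199),34),('long',(195,236),30)):print(nm,wk(k,unproj('top',uv,z)).round(1))
E
```

```text
[6.06149705e+02 1.83842471e+02 1.37204345e-01]
[[ 0.1 -0. ]
 [-0.8  0.4]
 [ 0.8 -0.2]
 [ 0.7 -0. ]
 [-1.3 -0.2]
 [-1.7 -0.8]
 [-1.6 -0.1]
 [ 0.6 -0.4]
 [ 0.5 -0.8]
 [-0.9 -1.6]
 [ 0.5 -0.4]
 [ 1.6 -5.6]]
sq top [[-55.3 -57.2]
 [-53.9 -91.6]
 [-89.3 -93.4]
 [-91.2 -55.5]] [-72.4213902  -74.43366603]
sq side [[-55.7 -86.4]
 [-87.7 -89.4]
 [-93.2 -46.2]
 [-58.6 -42.4]] [-73.79520328 -66.08747763]
brick [[  62.5  -76.5]
 [  57.4 -121.4]
 [  30.8 -118.2]
 [  36.2  -71.6]]
tape [[   8.6 -207.7]]
long [[-25.2 129.2]]
```

Keeper pose is about (606, 184) mm with yaw 0.137. The offcut sits at keeper (-73, -70), the brick is clear at x>30, and the tape is well to the right. Next I'll compute the approach with closed fingers to push the offcut left to the fence.

```bash
cat >> h.py <<'E'
from scipy.spatial.transform import Rotation as Ro
k=np.load('k.npy')
def cmd(*targets):
    from workcell import status
    s=status.sense();R0=Ro.from_rotvec(s['orientation']);p=np.array(s['tcp_pos'])
    c,sn=np.cos(k[2]),np.sin(k[2]);Rt=Ro.from_matrix(np.array([[c,sn,0],[sn,-c,0],[0,0,-1]]))
    print('now keeper',wk(k,p).round(1),p[2].round(1),'w',round(s['gripper_width'],1),'F',np.round(s['ft_force'],1),'t',round(s['time_s'],2))
    rot=np.degrees((R0.inv()*Rt).as_rotvec())/5
    for t in targets:print(t,np.round(rot,2),np.round(R0.inv().apply(kw(k,t)[0]-p)/50,3))
E
python3 -c "
from h import *
cmd((-73,-118,150),(-73,-118,18))"
```

```text
now keeper [[-519.5 -613. ]] 230.7 w 85.5 F [ 0.4  0.1 -0.2] t 0.1
(-73, -118, 150) [-0.01  0.    2.33] [10.747 -7.888  1.625]
(-73, -118, 18) [-0.01  0.    2.33] [10.747 -7.885  4.265]
```

Request:
drive_tool(commands=[0,0,2.33,2.7,-2,0,1,0,0,2.33,5.4,-4,0,1,0,0,2.33,8,-6,0.5,1,0,0,2.33,10.75,-7.89,1.6,1,0,0,2.33,10.75,-7.89,1.6,1,0,0,2.33,10.75,-7.89,1.6,1,0,0,2.33,10.75,-7.89,1.6,1,0,0,2.33,10.75,-7.89,1.6,1,0,0,2.33,10.75,-7.89,1.6,1,0,0,2.33,10.75,-7.89,1.6,1,0,0,2.33,10.75,-7.89,1.6,1,0,0,2.33,10.75,-7.89,1.6,1,0,0,2.33,10.75,-7.89,1.6,1,0,0,2.33,10.75,-7.89,1.6,1,0,0,2.33,10.75,-7.89,1.6,1,0,0,2.33,10.75,-7.89,1.6,1,0,0,2.33,10.75,-7.89,1.6,1,0,0,2.33,10.75,-7.89,1.6,1,0,0,2.33,10.75,-7.89,1.6,1,0,0,2.33,10.75,-7.89,1.6,1], force=30)

```text
time_s: 2.1
tcp_pos: [550.1, 56.1, 151.7]
orientation: [-3.134, -0.214, -0.001]
ft_force: [-0.3, -0.1, -0.2]
gripper_width: 0.2
finger_force: 0.0
```

```bash
python3 -c "
from h import *
cmd((-73,-118,18),(-73,-58,18))"
```

```text
now keeper [[ -73.  -118.9]] 151.7 w 0.2 F [-0.3 -0.1 -0.2] t 2.1
(-73, -118, 18) [-0.   -0.01 -0.01] [-1.000e-03 -1.800e-02  2.674e+00]
(-73, -58, 18) [-0.   -0.01 -0.01] [-2.000e-03 -1.218e+00  2.674e+00]
```

Request:
drive_tool(commands=[0,0,0,0,0,0.7,1,0,0,0,0,0,1.4,1,0,0,0,0,0,2.0,1,0,0,0,0,0,2.4,1,0,0,0,0,0,2.65,1,0,0,0,0,0,2.65,1,0,0,0,0,-0.15,2.65,1,0,0,0,0,-0.25,2.65,1,0,0,0,0,-0.35,2.65,1,0,0,0,0,-0.45,2.65,1,0,0,0,0,-0.55,2.65,1,0,0,0,0,-0.65,2.65,1,0,0,0,0,-0.75,2.65,1,0,0,0,0,-0.85,2.65,1,0,0,0,0,-0.95,2.65,1,0,0,0,0,-1.05,2.65,1,0,0,0,0,-1.1,2.65,1,0,0,0,0,-1.15,2.65,1,0,0,0,0,-1.15,2.65,1])

```text
time_s: 4.0
tcp_pos: [545.3, 95.7, 18.8]
orientation: [-3.116, -0.26, 0.002]
ft_force: [-0.2, -0.7, 0.2]
gripper_width: -0.2
finger_force: 0.0
```

```bash
python3 - <<'E'
from h import *
cmd((-73,-54,18))
from workcell import capture
import cv2
a=capture('side')['color'][180:280,260:420,::-1];b=capture('top')['color'][160:310,215:350,::-1]
a=cv2.resize(a,None,fx=4.9,fy=4.9,interpolation=cv2.INTER_CUBIC)
cv2.imwrite('pics/s1.png',a);cv2.imwrite('pics/t1.png',cv2.resize(b,None,fx=4,fy=4,interpolation=cv2.INTER_CUBIC))
E
```

```text
now keeper [[-72.3 -79. ]] 18.8 w -0.2 F [-0.2 -0.7  0.2] t 4.0
(-73, -54, 18) [-0.17  0.01  0.33] [ 0.001 -0.5    0.024]
```

View pics/s1.png

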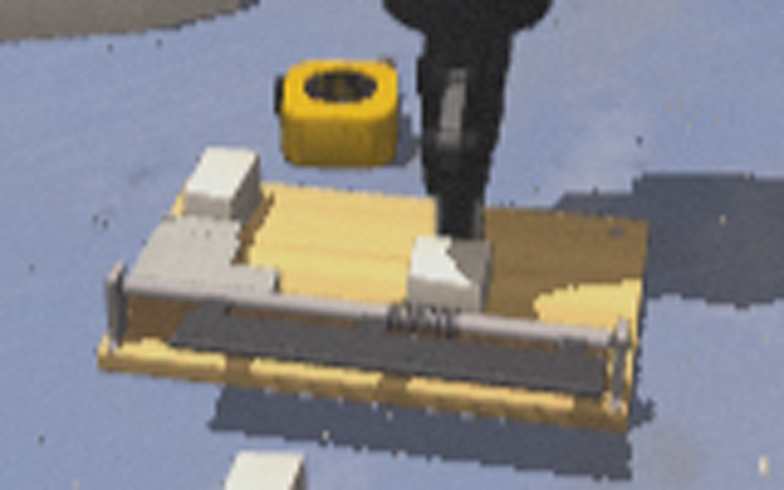

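The offcut is being pushed left, squarely in front of the finger. The TCP lags its command, so I'll check joints and whether it is still moving.

```bash
python3 - <<'E'
from h import *
cmd((-73,-58,18))
from workcell import status
s=status.sense();print(np.round(s['qpos'],3),np.round(s['joint_velocities'],3),np.round(s['tau'],1))
E
```

```text
now keeper [[-72.3 -79.1]] 18.8 w -0.0 F [0.3 0.1 0.4] t 4.1
(-73, -58, 18) [-0.17  0.01  0.33] [-0.001 -0.422  0.022]
[ 0.165  0.441 -0.299  0.832  0.015  3.141] [-0.002 -0.001  0.     0.002 -0.    -0.001] [  0.1 -62.2  27.5   0.    0.1  -0. ]
```

Request:
drive_tool(commands=[0,0,0,0,0,0,1,0,0,0,0,0,0,1])

```text
time_s: 4.3
tcp_pos: [545.3, 95.5, 18.8]
orientation: [-3.116, -0.259, 0.002]
ft_force: [0.4, 0.1, 0.5]
gripper_width: -0.1
finger_force: 0.0
```

```bash
python3 - <<'E'
from h import *
cmd((-73,-58,18))
from workcell import status
s=status.sense();print(np.round(s['qpos'],3),np.round(s['joint_velocities'],3),np.round(s['tau'],1))
E
```

```text
now keeper [[-72.3 -79.2]] 18.8 w -0.1 F [0.4 0.1 0.5] t 4.3
(-73, -58, 18) [-0.17  0.    0.33] [-0.001 -0.424  0.023]
[ 0.165  0.441 -0.299  0.832  0.015  3.141] [ 0.    -0.    -0.    -0.    -0.    -0.001] [  0.  -62.2  27.5   0.    0.1  -0. ]
```

Joint 6 is at its range limit, so I'll lift off and turn the tool half round (same grasp), in two calls.

Request:
drive_tool(commands=[0,0,0,0,0.1,0,1,0,0,0,0,0.1,-0.5,1,0,0,0,0,0.1,-1.2,1,0,0,-2,0,0.1,-2,1,0,0,-4,0,0.1,-2,1,0,0,-6,0,0.1,-2,1,0,0,-8,0,0.1,-2,1,0,0,-10,0,0.1,-2,1,0,0,-12,0,0.1,-2,1,0,0,-14,0,0.1,-2,1,0,0,-16,0,0.1,-2,1,0,0,-18,0,0.1,-2,1,0,0,-18,0,0.1,-2,1,0,0,-18,0,0.1,-2,1,0,0,-18,0,0.1,-2,1])

```text
time_s: 5.8
tcp_pos: [546.4, 88.8, 118.7]
orientation: [-2.021, -2.39, -0.015]
ft_force: [-0.8, -0.2, -0.1]
gripper_width: -0.0
finger_force: 0.0
```

```bash
sed -i 's/\[\[c,sn,0\],\[sn,-c,0\],\[0,0,-1\]\]/[[-c,-sn,0],[-sn,c,0],[0,0,-1]]/' h.py; python3 - <<'E'
from h import *
cmd((-73,-118,120),(-73,-95,18))
from workcell import status
s=status.sense();print(np.round(s['qpos'],3))
E
```

```text
now keeper [[-72.1 -86. ]] 118.7 w -0.0 F [-0.8 -0.2 -0.1] t 5.8
(-73, -118, 120) [  0.13  -0.14 -17.66] [-0.64  -0.036 -0.035]
(-73, -95, 18) [  0.13  -0.14 -17.66] [-0.21  -0.022  2.012]
[ 0.153  0.347 -0.156  1.068  0.015  1.557]
```

View pics/t1.png

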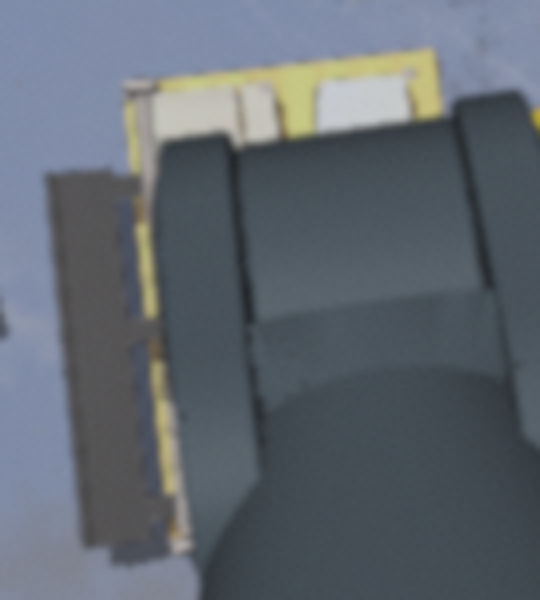

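The arm hides the work in the top view; the side view serves from here.

Request:
drive_tool(commands=[0,0,-2,0,0,0,1,0,0,-4,0,0,0,1,0,0,-6,0,0,0,1,0,0,-8,0,0,0,1,0,0,-10,0,0,0,1,0,0,-12,0,0,0,1,0,0,-14,0,0,0,1,0.1,-0.1,-16,0,0,0,1,0.13,-0.14,-17.66,0,0,0,1,0.13,-0.14,-17.66,0,0,0,1,0.13,-0.14,-17.66,0,0,0,1,0.13,-0.14,-17.66,0,0,0,1])

```text
time_s: 7.0
tcp_pos: [546.4, 89.0, 118.7]
orientation: [-0.211, 3.134, -0.0]
ft_force: [-0.2, -0.4, -1.0]
gripper_width: -0.2
finger_force: 0.0
```

```bash
python3 - <<'E'
from h import *
cmd((-73,-86,18.5),(-73,-56,18.5))
from workcell import status
s=status.sense();print(np.round(s['qpos'],3))
E
```

```text
now keeper [[-72.1 -85.8]] 118.7 w -0.2 F [-0.2 -0.4 -1. ] t 7.0
(-73, -86, 18.5) [-0.    0.   -0.03] [ 0.017 -0.004  2.005]
(-73, -56, 18.5) [-0.    0.   -0.03] [0.019 0.596 2.005]
[ 0.161  0.347 -0.157  1.068 -0.     0.027]
```

Request:
drive_tool(commands=[0,0,0,0,0,0.7,1,0,0,0,0,0,1.3,1,0,0,0,0,0,1.8,1,0,0,0,0,0,2,1,0,0,0,0,0,2,1,0,0,0,0,0.1,2,1,0,0,0,0,0.2,2,1,0,0,0,0,0.3,2,1,0,0,0,0,0.4,2,1,0,0,0,0,0.5,2,1,0,0,0,0,0.56,2,1,0,0,0,0,0.56,2,1])

```text
time_s: 8.2
tcp_pos: [542.5, 117.4, 18.8]
orientation: [-0.215, 3.134, 0.0]
ft_force: [1.0, 0.4, 0.8]
gripper_width: -0.0
finger_force: 0.0
```

```bash
python3 - <<'E'
from h import *
cmd((-73,-56,18.5))
from workcell import capture
import cv2
a=capture('side')['color'][180:280,260:420,::-1]
cv2.imwrite('pics/s2.png',cv2.resize(a,None,fx=4.9,fy=4.9,interpolation=cv2.INTER_CUBIC))
E
```

```text
now keeper [[-72.1 -57.1]] 18.8 w -0.0 F [1.  0.4 0.8] t 8.2
(-73, -56, 18.5) [ 0.  0. -0.] [0.018 0.022 0.005]
```

View pics/s2.png

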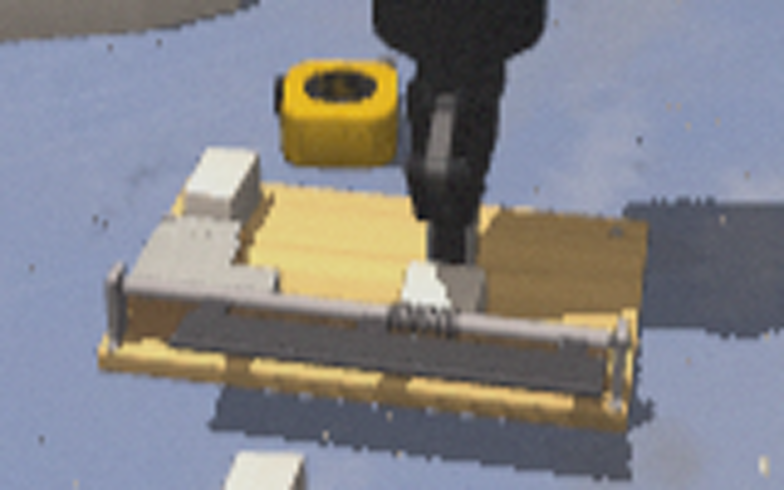

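The offcut is now close to the fence and still square. I'll creep on until a force shows.

Request:
drive_tool(commands=[0,0,0,0,0.02,0,1,0,0,0,0,0.04,0,1,0,0,0,0,0.06,0,1,0,0,0,0,0.06,0,1])

```text
time_s: 8.65
tcp_pos: [542.2, 119.9, 18.7]
orientation: [-0.214, 3.134, 0.0]
ft_force: [1.0, 0.7, -0.3]
gripper_width: 0.0
finger_force: 0.0
```

Request:
drive_tool(commands=[0,0,0,0,0.02,0,1,0,0,0,0,0.04,0,1,0,0,0,0,0.04,0,1])

```text
time_s: 8.95
tcp_pos: [542.0, 121.9, 18.8]
orientation: [-0.214, 3.134, -0.0]
ft_force: [-1.1, 0.2, 0.3]
gripper_width: 0.3
finger_force: 0.1
```

Request:
drive_tool(commands=[0,0,0,0,0.02,0,1,0,0,0,0,0.04,0,1,0,0,0,0,0.04,0,1])

```text
time_s: 9.25
tcp_pos: [542.7, 123.1, 19.2]
orientation: [-0.213, 3.132, -0.003]
ft_force: [2.3, -5.0, 2.0]
gripper_width: -0.1
finger_force: 3.1
```

Request:
drive_tool(commands=[0,0,0,0,0.02,0,1,0,0,0,0,0.04,0,1,0,0,0,0,0.04,0,1])

```text
time_s: 9.55
tcp_pos: [543.7, 124.1, 19.8]
orientation: [-0.212, 3.13, -0.006]
ft_force: [5.3, -11.8, 4.4]
gripper_width: -0.2
finger_force: 6.4
```

```bash
python3 - <<'E'
from h import *
cmd((-73,-56,18.5))
from workcell import capture
import cv2
a=capture('side')['color'][215:265,310:390,::-1]
cv2.imwrite('pics/s3.png',cv2.resize(a,None,fx=10,fy=10,interpolation=cv2.INTER_CUBIC))
E
```

```text
now keeper [[-70.  -50.6]] 19.8 w -0.2 F [  5.3 -11.8   4.4] t 9.55
(-73, -56, 18.5) [-0.05  0.05 -0.03] [ 0.059 -0.107  0.026]
```

View pics/s3.png

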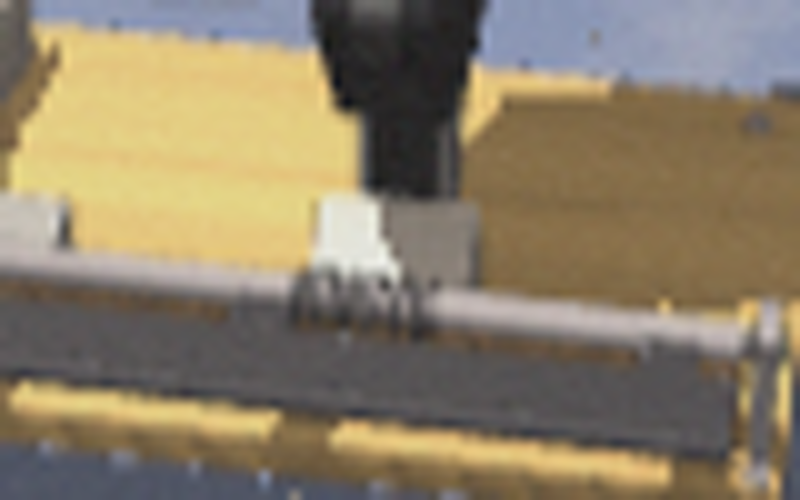

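The offcut is flush against the fence, with the top face between px 341.5 and 358. Now I'll back off, open and go behind it.

```bash
python3 - <<'E'
from h import *
for p in((318,195),(480,203)):
    print(wk(k,unproj('side',(np.array(p)+.5)/10-.5+[310,215],34)))
cmd((-70,-62,18.5),(-116,8,110))
E
```

```text
[[-51.9183193  -34.63999177]]
[[-87.66803758 -38.35183889]]
now keeper [[-70.1 -50.7]] 19.7 w -0.2 F [  6.6 -12.4   5.6] t 9.6
(-70, -62, 18.5) [-0.05  0.05 -0.03] [-0.002 -0.227  0.026]
(-116, 8, 110) [-0.05  0.05 -0.03] [ 0.914  1.164 -1.814]
```

Request:
drive_tool(commands=[0,0,0,0,-0.2,0,1,0,0,0,0,-0.3,0,1,0,0,0,0,-0.3,-0.7,1,0,0,0,0,-0.3,-1.4,1,0,0,0,0.2,0,-1.8,0.22,0,0,0,0.6,0.6,-1.8,0.22,0,0,0,0.95,1.1,-1.8,0.22,0,0,0,0.95,1.1,-1.8,0.22,0,0,0,0.95,1.1,-1.8,0.22,0,0,0,0.95,1.1,-1.8,0.22,0,0,0,0.95,1.1,-1.8,0.22,0,0,0,0.95,1.1,-1.8,0.22])

```text
time_s: 10.8
tcp_pos: [487.2, 173.3, 108.5]
orientation: [0.213, -3.134, 0.0]
ft_force: [0.4, 0.1, -0.2]
gripper_width: 66.9
finger_force: 0.0
```

```bash
python3 - <<'E'
from h import *
cmd((-116,8,50),(-116,8,14))
E
```

```text
now keeper [[-119.3    5.8]] 108.5 w 66.9 F [ 0.4  0.1 -0.2] t 10.8
(-116, 8, 50) [-0.   -0.   -0.02] [-0.065  0.044  1.17 ]
(-116, 8, 14) [-0.   -0.   -0.02] [-0.066  0.044  1.89 ]
```

Request:
drive_tool(commands=[0,0,0,-0.02,0.04,0.5,0.22,0,0,0,-0.02,0.04,1.0,0.22,0,0,0,-0.02,0.04,1.2,0.22,0,0,0,-0.02,0.04,1.35,0.22,0,0,0,-0.02,0.04,1.45,0.22,0,0,0,-0.02,0.04,1.55,0.22,0,0,0,-0.02,0.04,1.65,0.22,0,0,0,-0.02,0.04,1.7,0.22,0,0,0,-0.02,0.04,1.7,0.22])

```text
time_s: 11.7
tcp_pos: [488.0, 176.0, 23.9]
orientation: [-0.214, 3.133, 0.0]
ft_force: [0.7, -0.3, 1.6]
gripper_width: 66.6
finger_force: 1.0
```

```bash
python3 - <<'E'
from h import *
cmd((-116,8,14))
from workcell import capture
import cv2
a=capture('side')['color'][180:280,260:420,::-1]
cv2.imwrite('pics/s4.png',cv2.resize(a,None,fx=4.9,fy=4.9,interpolation=cv2.INTER_CUBIC))
E
```

```text
now keeper [[-118.1    8.4]] 23.9 w 66.6 F [ 0.7 -0.3  1.6] t 11.7
(-116, 8, 14) [ 0.    0.01 -0.01] [-0.042 -0.009  0.197]
```

View pics/s4.png

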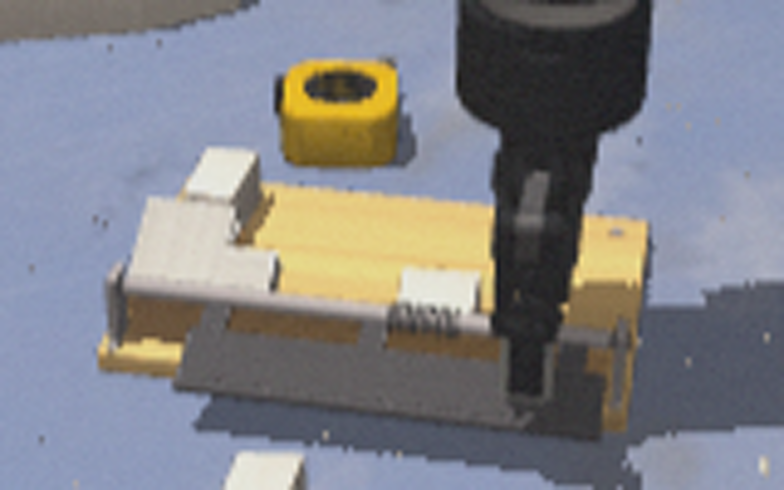

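The lid is part open with the left fingertip on the bar (tip about crop 527,395); the right finger is behind the offcut. I'll work out the lid angle from the visible corners.

```bash
python3 - <<'E'
from h import *
from scipy.optimize import minimize_scalar
px=lambda p:(np.array(p)+.5)/4.9-.5+[260,180]
# (x, dist from hinge right(+)/left(-), px)
D=[(64,46,(150,198)),(-1,25,(276,252)),(30,-48,(175,390)),(-150,-48,(600,438))]
def P(x,d,a):
    if d>0:return (x,12-d*np.cos(a),40+d*np.sin(a))
    b=0.15-a;return (x,12-d*np.cos(b),40-d*np.sin(b))
f=lambda a:np.concatenate([(proj('side',kw(k,P(x,d,a)))[0]-px(p)) for x,d,p in D])
r=minimize_scalar(lambda a:(f(a)**2).sum(),bounds=(0,.95),method='bounded');print(r.x,f(r.x).round(1))
for z in(20,25,30,35):print(z,((proj('side',kw(k,(-118,48,z)))[0]-[260,180])*4.9).round(0))
E
```

```text
0.5403461274308299 [-0.5 -0.9  0.4 -0.5 -0.2 -0.9  0.  -0.1]
20 [522. 417.]
25 [522. 407.]
30 [523. 398.]
35 [523. 388.]
```

Request:
drive_tool(commands=[0,0,0,0,0,0.07,0.22,0,0,0,0,0,0.14,0.22,0,0,0,0,0,0.21,0.22,0,0,0,0,0,0.21,0.22,0,0,0,0,0,0.21,0.22,0,0,0,-0.1,0,0.21,0.22,0,0,0,-0.2,0,0.21,0.22,0,0,0,-0.3,0,0.21,0.22,0,0,0,-0.4,0,0.21,0.22,0,0,0,-0.5,0,0.21,0.22,0,0,0,-0.6,0,0.21,0.22,0,0,0,-0.7,0,0.21,0.22,0,0,0,-0.8,0,0.21,0.22,0,0,0,-0.9,0,0.21,0.22,0,0,0,-1.0,0,0.21,0.22,0,0,0,-1.1,0,0.21,0.22,0,0,0,-1.2,0,0.21,0.22,0,0,0,-1.3,0,0.21,0.22,0,0,0,-1.3,0,0.21,0.22])

```text
time_s: 13.65
tcp_pos: [553.0, 185.0, 13.3]
orientation: [-0.214, 3.133, 0.0]
ft_force: [0.2, 0.4, 1.5]
gripper_width: 66.4
finger_force: 1.1
```

```bash
python3 - <<'E'
from h import *
cmd((2,8,13.5))
from workcell import capture
import cv2
a=capture('side')['color'][180:280,260:420,::-1]
cv2.imwrite('pics/s5.png',cv2.resize(a,None,fx=4.9,fy=4.9,interpolation=cv2.INTER_CUBIC))
E
```

```text
now keeper [[-52.5   8.4]] 13.3 w 66.4 F [0.2 0.4 1.5] t 13.65
(2, 8, 13.5) [ 0.    0.01 -0.01] [-1.09  -0.007 -0.003]
```

Request:
drive_tool(commands=[0,0,0,-0.1,0,0,0.22,0,0,0,-0.2,0,0,0.22,0,0,0,-0.3,0,0,0.22,0,0,0,-0.4,0,0,0.22,0,0,0,-0.5,0,0,0.22,0,0,0,-0.6,0,0,0.22,0,0,0,-0.7,0,0,0.22,0,0,0,-0.78,0,0,0.22,0,0,0,-0.86,0,0,0.22,0,0,0,-0.94,0,0,0.22,0,0,0,-1.0,0,0,0.22,0,0,0,-1.06,0,0,0.22,0,0,0,-1.09,0,0,0.22,0,0,0,-1.09,0,0,0.22,0,0,0,-1.09,0,0,0.22])

```text
time_s: 15.2
tcp_pos: [606.3, 192.3, 13.4]
orientation: [-0.214, 3.133, 0.0]
ft_force: [-0.6, 1.8, 2.2]
gripper_width: 66.6
finger_force: 1.1
```

```bash
python3 - <<'E'
from h import *
cmd((4,8,13.5))
from workcell import capture
import cv2
a=capture('side')['color'][190:265,270:370,::-1]
a=cv2.resize(a,None,fx=7.9,fy=7.9,interpolation=cv2.INTER_CUBIC)
cv2.imwrite('pics/s6.png',a)
E
```

```text
now keeper [[1.3 8.4]] 13.4 w 66.6 F [-0.6  1.8  2.2] t 15.2
(4, 8, 13.5) [ 0.    0.01 -0.01] [-0.054 -0.007 -0.003]
```

View pics/s6.png

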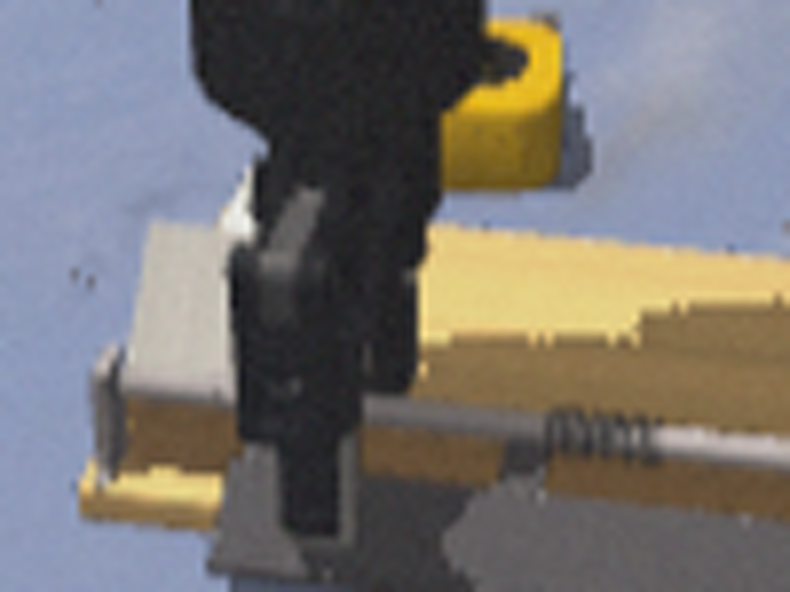

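The offcut has left the open board and sits ahead of the right finger, with the left finger still on the bar. I'll push about 3 mm more, back away along x with the bar held, then rise.

Request:
drive_tool(commands=[0,0,0,-0.03,0,0,0.22,0,0,0,-0.06,0,0,0.22,0,0,0,-0.06,0,0,0.22,0,0,0,-0.06,0,0,0.22])

```text
time_s: 15.65
tcp_pos: [608.9, 192.6, 13.2]
orientation: [-0.214, 3.134, -0.0]
ft_force: [-2.5, 2.6, 2.3]
gripper_width: 66.6
finger_force: 1.2
```

Request:
drive_tool(commands=[0,0,0,0.1,0,0,0.22,0,0,0,0.3,0,0,0.22,0,0,0,0.6,0,0,0.22,0,0,0,0.9,0,0,0.22,0,0,0,1.2,0,0,0.22,0,0,0,1.2,0,0,0.22,0,0,0,1.2,0,-0.1,0.22,0,0,0,1.2,0,-0.2,0.22,0,0,0,1.2,0,-0.3,0.22,0,0,0,1.2,0,-0.4,0.22,0,0,0,1.2,0,-0.5,0.22,0,0,0,1.2,0,-0.6,0.22,0,0,0,1.2,0,-0.7,0.22,0,0,0,1.2,0,-0.9,0.22,0,0,0,1.2,0,-1.5,0.22,0,0,0,1.2,0,-2.2,0.22,0,0,0,1.2,0,-3,0.22,0,0,0,1.2,0,-3,0.22])

```text
time_s: 17.45
tcp_pos: [552.0, 185.2, 169.2]
orientation: [-0.214, 3.126, 0.003]
ft_force: [0.7, 0.3, -0.5]
gripper_width: 66.5
finger_force: 0.0
```

Request:
drive_tool(commands=[0,0,0,1,0,0,0.22,0,0,0,2,0,0,0.22,0,0,0,3,0,0,0.22,0,0,0,4,0,0,0.22,0,0,0,4,0,0,0.22,0,0,0,4,0,0,0.22])

```text
time_s: 18.05
tcp_pos: [350.7, 157.2, 163.8]
orientation: [-0.215, 3.133, 0.001]
ft_force: [1.4, -0.3, 0.2]
gripper_width: 66.5
finger_force: 0.0
```

```bash
python3 - <<'E'
from h import *
cmd((4,8,13.5))
from workcell import capture
import cv2
a=capture('side')['color'][190:265,270:405,::-1];b=capture('top')['color'][160:310,215:350,::-1]
a=cv2.resize(a,None,fx=2.9,fy=2.9,interpolation=cv2.INTER_CUBIC);b=cv2.resize(b,None,fx=4,fy=4,interpolation=cv2.INTER_CUBIC)[:400]
o=np.zeros((600,800,3),np.uint8);o[:400,:400]=b[:,:400];a=a[:,:400];o[:a.shape[0],400:400+a.shape[1]]=a
cv2.imwrite('pics/f.png',o)
a0=cv2.imread('pics/side0.png').astype(int);c=capture('side')['color'][:,:,::-1].astype(int)
d=np.abs(a0-c).sum(2)
def blob(r):return int((d[r[1]:r[3],r[0]:r[2]]>90).sum())
print('diff bar',blob((285,235,395,270)),'lid',blob((288,223,318,242)),'brick',blob((296,208,316,226)),'tape',blob((314,188,345,216)),'offcut',blob((340,220,365,242)))
E
```

```text
now keeper [[-256.7    8.5]] 163.8 w 66.5 F [ 1.4 -0.3  0.2] t 18.05
(4, 8, 13.5) [0.   0.02 0.  ] [-5.21  -0.012  3.014]
diff bar 79 lid 18 brick 0 tape 0 offcut 266
```

Ten pictures are used, so I'll verify numerically: lid bar unchanged from the start, and the offcut's rear edge along a scan line in the top picture.

```bash
python3 - <<'E'
from h import *
from workcell import capture
import cv2
c=capture('top')['color'][:,:,::-1].copy();s=capture('side')['color'][:,:,::-1].copy()
t0=cv2.imread('pics/top0.png');s0=cv2.imread('pics/side0.png')
def scan(n,im,y,z,xs):
    uv=proj(n,kw(k,[(x,y,z) for x in xs])).astype(np.float32)
    return cv2.remap(im,uv[:,:1].copy(),uv[:,1:].copy(),cv2.INTER_LINEAR)[:,0]
xs=np.arange(-20,32,4)
for y in(-22,-30):
  print('top y',y);print(np.c_[xs,scan('top',t0,y,34,xs),scan('top',c,y,34,xs)])
dt=np.abs(c.astype(int)-t0).sum(2)>90;ds=np.abs(s.astype(int)-s0).sum(2)>90
print('top bar diff',dt[200:300,226:252].sum(),'brick',dt[177:196,293:320].sum(),'tape',dt[178:220,343:385].sum(),'long',dt[225:246,175:214].sum())
ys,x=np.nonzero(ds[195:275,275:400]);h=np.histogram2d(ys+195,x+275,bins=[range(195,276,10),range(275,401,12)])[0];print(h.astype(int))
# lid far/right edge: template shift between before and after, lid crop in the top view
from numpy import float32 as f
w=(slice(180,216),slice(226,252));print('bar shift',cv2.phaseCorrelate(cv2.cvtColor(t0,6)[195:300,222:250].astype(f),cv2.cvtColor(c,6)[195:300,222:250].astype(f)))
E
```

```text
top y -22
[[-20 122 181 179 121 181 180]
 [-16 121 181 179 122 182 179]
 [-12 121 180 178 121 180 179]
 [ -8 120 178 177 119 178 176]
 [ -4 121 180 178 120 179 178]
 [  0 120 179 178 119 179 177]
 [  4 119 178 177 114 171 171]
 [  8 117 175 175  82 121 134]
 [ 12  86 128 140  80  92 101]
 [ 16  69 103 123 160 161 160]
 [ 20  80 109 126 158 159 159]
 [ 24 149 158 161 154 160 161]
 [ 28 169 176 178 167 176 177]]
top y -30
[[-20 117 177 178 118 177 179]
 [-16 119 178 180 118 177 179]
 [-12 118 177 179 118 178 180]
 [ -8 117 177 179 119 178 180]
 [ -4 118 178 180 118 177 179]
 [  0 117 177 179 118 177 179]
 [  4 118 177 179 116 174 176]
 [  8 117 176 179  90 134 144]
 [ 12  96 144 153  73  91 102]
 [ 16  69 102 120 144 144 143]
 [ 20  75 103 120 150 153 152]
 [ 24 135 146 150 141 148 150]
 [ 28 166 175 176 166 174 176]]
top bar diff 0 brick 0 tape 0 long 0
[[  0   0   0   0   0   0   0   0   0   0]
 [  0   0   0   0   0   0   0   0   0   0]
 [  0   0   0   0   0   1  12   3   0   0]
 [  0   0  12   4   0  17 116  37   0   0]
 [  0   0   0   0   0   9  53  19   0   0]
 [  0   0   0   0   0   0   0   0   0   0]
 [  0   0   0   0   0   0   0   0   0   0]
 [  0   0   0   0   0   0   0   0   0   0]]
bar shift ((-0.013390208055090724, 0.01856404208781015), 0.9753410757323842)
```

The offcut's rear edge is at x≈14 (centre about 34), the lid is back exactly as at the start, and the bystanders are unmoved.

```bash
python3 -c "
from workcell import order
print(order.hand_in())"
```

```text
the job is handed in; nothing more can be done
None
```

The offcut is pushed in under the lid with its centre about 34 mm past the pocket mouth, the lid is shut behind it, the other items have not moved, and the job is handed in at about 18 s; no verdict was returned.

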